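# Clear the resin bench: rings to their trays, instruments to the kit

## Robot

A 6-joint arm with a two-finger parallel gripper is mounted at the origin on the work surface. World frame = base frame: x ahead of the robot, y to its left, z up, the work surface at z = 0. Lengths are in mm, angles in rad, forces in N, time in s.
With the tool pointing down it reaches from about 400 to 925 mm from the base axis. Payload 12.5 kg.
Tool frame: the origin (TCP) lies midway between the tips of the shut fingers; the grasp point (between the pads) lies 19 mm behind it; z points along the fingers, y is the line along which they close (so a half turn about z gives the same grasp; the last joint's range is limited). The gripper opens to 95 mm and grips with 3 to 60 N. Pads are 20 mm wide; open, the fingers measure 119 mm over their backs; the gripper's body (75 mm by 180 mm) begins 59 mm behind the grasp point.
Start: joints at [1.095, 0.491, 1.559, -0, 1.092, -0.106], TCP at [225.878, 582.774, 214.661] pointing down, gripper open.
Joint ranges: [-3.1, 3.1], [-0.84, 2.19], [0.05, 2.79], [-1.13, 4.28], [0.06, 2.93], [-2.69, 2.69]. Speed limits (rad/s): [2.22, 2.22, 2.79, 3.14, 3.14, 3.14].

## Interface

Orientations are given as [roll, pitch, yaw] about the fixed x, y, z axes, in that order (R = Rz(yaw) Ry(pitch) Rx(roll)).
In Python, from cell import state, read_camera, job_done gives the robot as it stands.
- The arm moves only by the tool carry_out, never from a script. Its argument "moves" is a list of rows, each an object with "slide": the shift along the tool's x, y, z as a fraction of full scale, a list of three; "spin": the turn about the tool's z as a fraction of full scale. A call has 1 to 12 rows; each row shifts and turns the commanded pose from where the row before left it, along the tool's axes as they then stand; what a row does not reach is not made up. Full scale, the value 1, is 0.4 m for a shift and 30 degrees for a turn. A row lasts 1/12 s, in which the tool goes at most 41.7 mm and 7.16 degrees, less where a joint would pass 70% of its speed; a pose out of reach is approached as far as the arm can. A call with a number of a shift or a turn outside -1 to 1 is refused whole. A call with a gripper value outside its range is refused whole. "hand" is the closure, from 0 (fully open) to 1 (shut), set as the call begins (left out, the last holds). The fingers move at their own pace and stop on an object; the grip force is fixed at half the most. Time passes only in rows, so rows that do not move let the fingers close. It gives the time, the measured TCP pose, the force, the opening and the grip force at its end, in the units of the state.
- state(): the state, without advancing time (a new reading comes with each control period).
- read_camera(name): name is "scene" or "top" or "wrist"; returns a dict with "color" (400x640x3 uint8, red, green, blue), "K" (3x3 intrinsics, pixels), "R" (3x3) and "t" (3): a world point X has camera coordinates R X + t. Camera axes: x right, y down, z forward; pixel columns grow to the right and rows downward; lengths in mm; the calibration is good to about 2 mm. The wrist camera is an equidistant fisheye: a pixel r from the principal point sees the ray r / f radians off the axis. A picture is of the moment at which its call begins. There is no depth.
- job_done(): hands the job in; it is judged then, once.
The state is a dict: "t": time; "joints": joint angles; "qvel": joint speeds; "tau": joint torques, N m; "eef_pos": TCP position; "tcp_rot": TCP orientation; "ft_force": force on the tool from outside, world axes, zero at the start; "moment": the same for the moment, N m; "opening": opening from 0.0 (shut) to 1.0 (fully open); "grip_force": force on a finger pad.
Only numpy, scipy, OpenCV 4.12 (cv2) and the standard library are available. Lean on these libraries where they do the work, as an engineer would, in place of code of your own. Each camera call takes 0.05 s, during which the arm holds its last target. There are 200 camera calls.

## Task

Tidy up after a casting session. Put the loose wide ring flat into the empty half of the shallow white tray that already holds a wide ring, and the loose finger ring flat into the empty half of the tray that already holds finger rings. Lay the three steel instruments in the metal kit tray, one flat along the middle of each lane in order of use, starting from the end with the round thumb tab: spatula, pick, tweezers; leave the mixing cup and the clear cube standing where they are.

Things in the scene. Friction and masses are not known exactly. Their poses are not given: they have to be found in the camera images.
- wide_ring: The loose wide ring of cured brown resin (napkin-ring size), lying flat on the counter, open hole upward: 46 mm outside, 36 mm inside, 26 mm tall, 30 g. Origin: centre of its underside, z up along its axis.
- finger_ring: The loose finger ring of the same brown resin, lying flat on the counter: 26 mm outside, 18 mm inside, 12 mm tall, 12 g. Origin: centre of its underside, z up along its axis.
- spatula: Steel mixing spatula, 140 mm long, lying along its x axis: a plain bar handle 10 mm wide and 9 mm tall from x = -70 to +25 mm, then a flat rounded blade 22 mm wide and 3 mm thick to x = +70. Origin: middle of its length, on the underside; grip there, across y. About 35 g.
- pick: Double-ended steel dental pick, about 140 mm long, lying along its x axis: handle 9 mm wide and 9 mm tall from x = -38 to +38 mm, thin 5 mm shanks beyond it with small tips bent sideways. Origin: middle of its length, on the underside; grip there, across y. About 25 g.
- tweezers: Steel locking tweezers, rigid, 138 mm long, lying along their x axis: two thin arms 8 mm tall, joined at the -x end and spread to 24 mm at the +x tips, with a block-shaped lock 26 mm long, 16 mm wide and 10 mm tall at the middle. Origin: under that lock; grip there, across y. About 30 g.
- wide_tray: Fixed shallow white tray, 130 (x) by 86 (y) mm, walls 3 mm thick, 10 mm tall, inner floor 3 mm above its origin; stands on a dark mat, left or right on the counter. A wide ring (46 mm across, 26 tall) is fixed in its +x half at x = +36 mm, y = 0. The empty half runs from x = -62 to +13 mm, its middle at x = -24, y = 0. Origin: centre of the underside, z up.
- finger_tray: Fixed white tray like the wide ring's and beside it on the mat (10 mm gap, sides may swap), but with two finger rings (26 mm across, 12 tall) fixed in its +x half at x = +42, y = -20 and +20 mm. Middle of the empty half: x = -24 mm, y = 0. Inner floor 3 mm, wall tops 10 mm above its origin. Origin: centre of the underside, z up.
- kit_tray: Fixed metal tray, 176 (x) by 184 (y) mm; floor 4 mm, rim 12 mm above its origin (underside centre). Lanes run along x; middles: first y = +57 mm (round thumb tab sticks out 23 mm at this end), second 0, third -57. Low bars at y = +-28.5 mm, x = +-56 mm (24 mm long, 4 wide, tops at 10 mm) part them; |x| < 44 mm is open. Instruments lie along x, origin at x = 0, either way round.
- mixing_cup: Small grey silicone mixing cup, 38 mm across and 36 mm tall, standing on the counter among the things; leave it. Origin: centre of its underside.
- cube: Clear acrylic display cube, 34 mm on a side, standing on the counter among the things; leave it. Origin: centre of its underside.
Mind the look-alikes: they are no part of the job. What is shaped like the pick but orange or purple is not meant.

How it is judged (in metres and radians):
At the end, for the whole second after the job is handed in: Each loose ring lies flat in the empty half of the tray of its kind; spatula, pick and tweezers lie flat in lanes 1, 2, 3 from the thumb tab, within 18 mm of the lane middle, 17 mm of mid length and 0.25 rad of the lane; all released and at rest (x of wide_ring in the frame of wide_tray between -0.052 and 0.01 m and y of wide_ring in the frame of wide_tray between -0.034 and 0.034 m and z of wide_ring in the frame of wide_tray between -0.002 and 0.007 m and angle between each of wide_ring, finger_ring, spatula, pick, tweezers's own z axis and vertical below 0.12 rad and linear speed of each of wide_ring, finger_ring, spatula, pick, tweezers below 0.02 m/s and x of finger_ring in the frame of finger_tray between -0.052 and 0.01 m and y of finger_ring in the frame of finger_tray between -0.034 and 0.034 m and z of finger_ring in the frame of finger_tray between -0.002 and 0.007 m and y of spatula in the frame of kit_tray between 0.039 and 0.075 m and x of spatula in the frame of kit_tray between -0.017 and 0.017 m and z of spatula in the frame of kit_tray between 0 and 0.008 m and angle between the x axis of each of spatula, pick, tweezers and the x axis of kit_tray, either way round below 0.25 rad and y of pick in the frame of kit_tray between -0.018 and 0.018 m and x of pick in the frame of kit_tray between -0.017 and 0.017 m and z of pick in the frame of kit_tray between 0 and 0.008 m and y of tweezers in the frame of kit_tray between -0.075 and -0.039 m and x of tweezers in the frame of kit_tray between -0.017 and 0.017 m and z of tweezers in the frame of kit_tray between 0 and 0.008 m); the robot touches nothing.
It fails at once if the mixing cup is moved more than 20 mm or tipped (distance of mixing_cup from where it was at the start of the episode above 0.02 m or angle between mixing_cup's own z axis and vertical above 0.3 rad).
It fails at once if the clear cube is moved more than 20 mm or tipped (distance of cube from where it was at the start of the episode above 0.02 m or angle between cube's own z axis and vertical above 0.3 rad).
It also fails if it takes over 112 s, if anything falls off the work surface, if the arm or the gripper's body presses on something with over 40 N, if the wrist force passes 120 N, or if a joint passes its speed limit or range.

## Working session

There is one attempt and no reset: what is moved stays moved. The work goes in short steps, Python scripts to look and compute and a tool call to move; the robot and the scene stay as the last step left them, time stands still between calls to the robot, and variables do not carry over. Pictures are saved under pics/ and viewed, at most 14 in all, crops included, and the job is handed in when it is done.

Besides the shell and the picture viewer there is one more tool, called after "Call:" in YAML: its name, and indented under it one key for each argument. carry_out: Moves the arm, as the interface text tells. Shift numbers are shares of 0.4 m and turn numbers shares of 30 degrees, none past 1 either way. Its arguments: {"type":"object","properties":{"moves":{"type":"array"},"hand":{"type":"number"}},"required":["moves"]}

```bash
ls; mkdir -p pics
python3 - <<'E'
from cell import state, read_camera
import cv2,numpy as np
s=state();print({k:np.round(v,3) for k,v in s.items()})
for n in("top","scene"):
    c=read_camera(n);cv2.imwrite(f"pics/{n}0.png",c["color"][...,::-1]);np.savez(f"{n}0.npz",**c)
    print(n,c["K"].round(1).tolist(),c["R"].round(3).tolist(),c["t"].round(1).tolist())
E
```

```text
pics
{'t': np.float64(0.0), 'joints': array([ 1.095,  0.492,  1.559,  0.   ,  1.092, -0.106]), 'qvel': array([-0.001, -0.001,  0.   ,  0.001,  0.   ,  0.002]), 'tau': array([ 1.0000e-03, -6.1264e+01, -2.5817e+01,  6.9000e-02,  4.8000e-02,
       -0.0000e+00]), 'eef_pos': array([225.777, 582.542, 214.066]), 'tcp_rot': array([-3.141, -0.   ,  2.772]), 'ft_force': array([-0.909, -0.086, -0.845]), 'moment': array([-0.018, -0.038,  0.008]), 'grip_force': np.float64(0.0), 'opening': np.float64(0.997)}
top [[377.5, 0.0, 316.0], [0.0, 377.5, 200.1], [0.0, 0.0, 1.0]] [[-0.028, -0.999, -0.023], [-0.984, 0.031, -0.178], [0.178, 0.018, -0.984]] [64.6, 487.8, 875.0]
scene [[409.4, 0.0, 316.7], [0.0, 409.4, 194.0], [0.0, 0.0, 1.0]] [[0.845, 0.534, 0.014], [0.442, -0.683, -0.581], [-0.301, 0.498, -0.814]] [-418.7, -169.4, 1144.3]
```

View pics/top0.png

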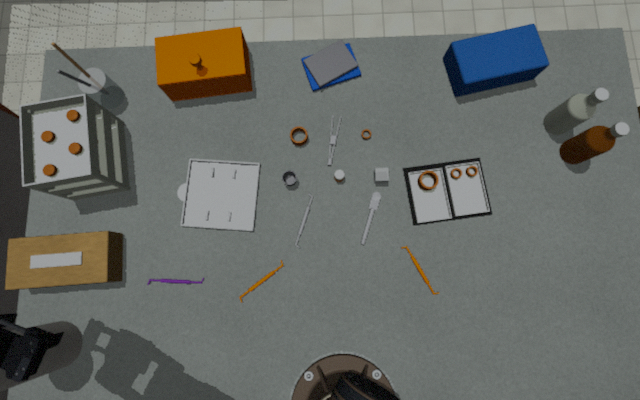

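View pics/scene0.png

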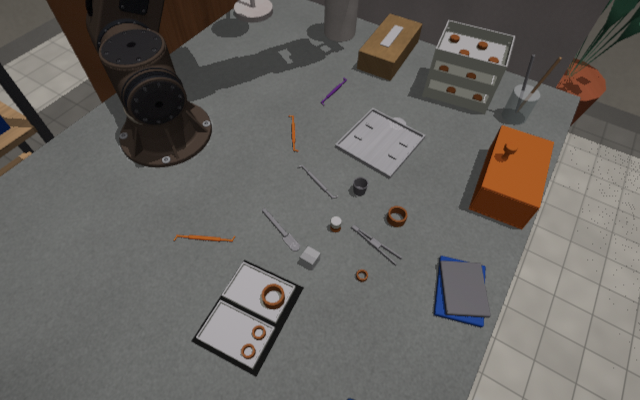

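```bash
cat > h.py <<'E'
import cv2,numpy as np
def rays(c,p):
    """pixels -> camera centre, unit rays (world)"""
    p=np.atleast_2d(np.asarray(p,float)); K=c["K"]; d=(p-K[:2,2])/[K[0,0],K[1,1]]
    if c.get("fish"):
        r=np.linalg.norm(d,axis=1,keepdims=True)+1e-12
        v=np.hstack([d/r*np.sin(r),np.cos(r)])
    else: v=np.hstack([d,np.ones((len(d),1))])
    v=v@c["R"]
    return -c["R"].T@c["t"], v/np.linalg.norm(v,axis=1,keepdims=True)
def plane(c,p,z):
    o,v=rays(c,p); return o+v*((z-o[2])/v[:,2])[:,None]
def tri(c1,p1,c2,p2):
    o1,v1=rays(c1,p1);o2,v2=rays(c2,p2);v1=v1[0];v2=v2[0]
    s=np.linalg.lstsq(np.c_[v1,-v2],o2-o1,rcond=None)[0]
    a,b=o1+s[0]*v1,o2+s[1]*v2
    return (a+b)/2,np.linalg.norm(a-b)
def load(n):
    c=dict(np.load(n)); return c
def masks(img):
    hsv=cv2.cvtColor(img,cv2.COLOR_RGB2HSV);h,s,v=cv2.split(hsv)
    g=cv2.GaussianBlur(v,(0,0),20)
    return {"brown":((h<20)&(s>110)&(v>50)),"orange":((h<20)&(s>190)&(v>140)),"bright":((s<60)&(v>150)),"dark":(v<45)}
def blobs(m,amin=15):
    cs,_=cv2.findContours(m.astype(np.uint8),cv2.RETR_EXTERNAL,cv2.CHAIN_APPROX_NONE)
    out=[]
    for k in cs:
        if len(k)<5: continue
        M=cv2.moments(k); 
        if M["m00"]<amin: continue
        (x,y),(w,h),a=cv2.minAreaRect(k)
        out.append((x,y,w,h,a,M["m00"],M["m10"]/M["m00"],M["m01"]/M["m00"],k))
    return out
E
python3 - <<'E'
from h import *
for n in("top","scene"):
    c=load(n+"0.npz");im=c["color"]
    for k,m in masks(im).items():
        if k=="dark":continue
        for b in blobs(m):
            w=plane(c,b[:2],5)[0]
            if 300<w[0]<950 and abs(w[1])<480 and b[5]<9000: print(n,k,np.round(b[:8],1).tolist(),w.round(0).tolist()[:2])
c=load("top0.npz");s=load("scene0.npz")
print([c["color"][y,x].tolist() for x,y in((333,140),(305,215),(368,225),(375,200),(290,180),(300,160),(298,128))])
E
```

```text
top brown [419.5, 270.0, 58.9, 5.5, 55.6, 128.0, 420.0, 270.3] [315.0, -197.0]
top brown [428.2, 179.6, 18.6, 18.1, 38.7, 252.5, 428.1, 179.5] [541.0, -237.0]
top brown [455.8, 172.8, 9.2, 9.9, 45.0, 70.5, 455.8, 172.9] [556.0, -308.0]
top brown [471.0, 170.5, 9.0, 10.0, 90.0, 70.5, 471.5, 170.7] [561.0, -347.0]
top brown [366.0, 133.5, 9.0, 8.0, 90.0, 61.0, 365.9, 133.7] [670.0, -85.0]
top brown [298.5, 135.0, 16.0, 17.0, 90.0, 215.0, 298.4, 134.8] [672.0, 92.0]
top brown [201.9, 64.1, 65.6, 94.2, 82.6, 5766.5, 202.7, 63.9] [885.0, 353.0]
top orange [419.3, 269.1, 56.0, 4.1, 56.0, 60.5, 419.6, 269.3] [317.0, -197.0]
top orange [198.5, 55.4, 46.5, 89.1, 82.6, 3896.0, 199.0, 55.3] [912.0, 363.0]
top bright [181.5, 191.1, 7.3, 17.2, 7.1, 85.5, 181.9, 191.6] [531.0, 396.0]
top bright [427.0, 182.0, 8.0, 10.0, 90.0, 61.0, 427.4, 181.6] [535.0, -233.0]
top bright [428.6, 196.2, 48.8, 30.6, 78.7, 986.5, 429.1, 201.7] [498.0, -234.0]
top bright [339.0, 173.5, 7.0, 8.0, 90.0, 44.0, 339.0, 173.7] [564.0, -10.0]
top bright [466.1, 189.6, 49.0, 30.3, 77.9, 1071.5, 466.8, 194.1] [512.0, -330.0]

[... 793 characters left out ...]
7.0, -200.0]
scene orange [520.2, 165.9, 61.0, 65.5, 18.4, 3625.0, 518.7, 165.7] [870.0, 419.0]
scene bright [235.9, 332.7, 60.9, 45.2, 28.4, 2406.5, 235.9, 334.7] [511.0, -329.0]
scene bright [257.8, 290.4, 60.8, 39.4, 26.6, 1976.5, 259.1, 292.7] [494.0, -234.0]
scene bright [311.7, 252.0, 13.5, 5.8, 31.0, 64.0, 311.7, 252.1] [542.0, -95.0]
scene bright [335.5, 220.5, 7.0, 9.0, 90.0, 52.5, 335.7, 220.4] [544.0, 7.0]
scene bright [399.8, 120.4, 12.5, 2.7, 26.6, 20.5, 400.2, 120.7] [527.0, 399.0]
scene bright [380.0, 141.6, 67.7, 47.6, 29.7, 2556.5, 380.4, 142.6] [517.0, 294.0]
[[143, 145, 149], [140, 141, 144], [139, 142, 142], [150, 150, 153], [118, 119, 122], [110, 116, 113], [65, 38, 13]]
```

Call:
carry_out:
  moves:
    - {"slide": [-0.077,-0.062,-0.017],"spin": 0}
    - {"slide": [-0.077,-0.062,-0.017],"spin": 0}
    - {"slide": [-0.077,-0.062,-0.017],"spin": 0}
    - {"slide": [-0.077,-0.062,-0.017],"spin": 0}
    - {"slide": [-0.077,-0.062,-0.017],"spin": 0}
    - {"slide": [-0.077,-0.062,-0.017],"spin": 0}
    - {"slide": [-0.077,-0.062,-0.017],"spin": 0}
    - {"slide": [-0.077,-0.062,-0.017],"spin": 0}
    - {"slide": [-0.077,-0.062,-0.017],"spin": 0}
    - {"slide": [-0.077,-0.062,-0.017],"spin": 0}
    - {"slide": [-0.077,-0.062,-0.017],"spin": 0}
    - {"slide": [-0.077,-0.062,-0.017],"spin": 0}

```text
t: 1.1
eef_pos: [463.4, 169.8, 296.5]
tcp_rot: [3.142, -0.0, 2.772]
ft_force: [-0.2, 0.6, -0.2]
opening: 1.002
grip_force: 0.0
```

Call:
carry_out:
  moves:
    - {"slide": [-0.077,-0.062,-0.017],"spin": 0}
    - {"slide": [-0.077,-0.062,-0.017],"spin": 0}
    - {"slide": [-0.077,-0.062,-0.017],"spin": 0}
    - {"slide": [-0.077,-0.062,-0.017],"spin": 0}
    - {"slide": [-0.077,-0.062,-0.017],"spin": 0}
    - {"slide": [0,0,0],"spin": 0.23}
    - {"slide": [0,0,0],"spin": 0.23}
    - {"slide": [0,0,0],"spin": 0.23}
    - {"slide": [0,0,0],"spin": 0.23}
    - {"slide": [0,0,0],"spin": 0.23}
    - {"slide": [0,0,0],"spin": 0.23}
    - {"slide": [0,0,0],"spin": 0.23}

```text
t: 2.1
eef_pos: [561.5, 0.4, 329.9]
tcp_rot: [-3.141, -0.0, 1.923]
ft_force: [0.0, 0.6, 0.1]
opening: 0.999
grip_force: 0.0
```

Call:
carry_out:
  moves:
    - {"slide": [0,0,0],"spin": 0.23}
    - {"slide": [0,0,0],"spin": 0.23}
    - {"slide": [0,0,0],"spin": 0.23}
    - {"slide": [0,0,0],"spin": 0}
    - {"slide": [0,0,0],"spin": 0}

```text
t: 2.52
eef_pos: [561.6, 0.4, 330.0]
tcp_rot: [-3.141, -0.0, 1.571]
ft_force: [0.9, -0.4, 0.1]
opening: 0.999
grip_force: 0.0
```

Run:
```python
from cell import state, read_camera
import cv2,numpy as np
s=state();print(s["t"],s["eef_pos"].round(1),s["tcp_rot"].round(4),s["joints"].round(2))
c=read_camera("wrist");cv2.imwrite("pics/w1.png",c["color"][...,::-1]);np.savez("w1.npz",fish=1,**c)
print(c["K"].round(1).tolist(),c["R"].round(3).tolist(),(-c["R"].T@c["t"]).round(1))
```

```text
2.5167 [5.616e+02 4.000e-01 3.300e+02] [-3.1412e+00 -1.0000e-04  1.5713e+00] [-0.12  0.3   1.55  0.    1.29 -0.12]
[[309.7, 0.0, 319.2], [0.0, 309.7, 200.7], [0.0, 0.0, 1.0]] [[1.0, 0.001, -0.001], [0.001, -0.964, 0.266], [-0.001, -0.266, -0.964]] [561.5  75.1 501. ]
```

View pics/w1.png

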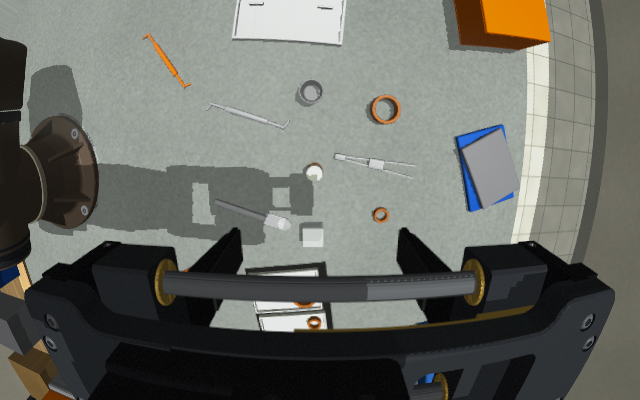

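The wrist view at (561,0,330) shows everything: wide ring (385,109), finger ring (380,215), tweezers (376,163), pick (248,115), spatula (255,215) partly in shadow, grey cup (311,91), cube (312,234), and the kit tray's edge at the top.

```bash
cat >> h.py <<'E'
def local(img,th=10,k=51):
    v=cv2.cvtColor(img,cv2.COLOR_RGB2GRAY); return (v.astype(int)-cv2.medianBlur(v,k))>th
def axis(c,b,z):
    """length ends of a blob's long axis on plane z: centre(mid length), angle, length, width"""
    P=plane(c,b[8][:,0,:],z)[:,:2]
    (x,y),(w,h),a=cv2.minAreaRect(P.astype(np.float32))
    if w<h: a+=90;w,h=h,w
    return np.round([x,y,(a+90)%180-90,w,h],1)
E
python3 - <<'E'
from h import *
w=load("w1.npz");t=load("top0.npz");s=load("scene0.npz")
print("brown")
for n,c in(("w",w),("t",t),("s",s)):
    for b in blobs(masks(c["color"])["brown"]):
        P=plane(c,b[:2],12)[0]
        if 300<P[0]<720 and abs(P[1])<400 and b[5]<3000:print(n,axis(c,b,12),np.round(b[:2],1),b[5])
print("local")
for n,c in(("w",w),("t",t),("s",s)):
    for b in blobs(local(c["color"],9),25):
        P=plane(c,b[:2],5)[0]
        if 350<P[0]<750 and abs(P[1])<150: print(n,axis(c,b,5),np.round(b[:2],1),b[5])
for nm,a,b,d in(("wide",(385,109.5),(298.4,134.8),(397.4,215.1)),("finger",(380.5,215),(365.9,133.7),(361.8,274.8))):
    for q in((w,a,t,b),(t,b,s,d),(w,a,s,d)):
        X,e=tri(*q);print(nm,X.round(1),round(e,1))
E
```

```text
brown
w [ 550.8 -307.7  -89.6   30.6   23.6] [314. 323.] 121.5
w [ 532.5 -262.7    0.9   37.7   11.7] [304.  304.5] 63.5
w [663.9 -84.2 -62.4  25.9  24.3] [380.4 214.8] 159.0
w [665.7  90.7 -10.4  46.   45.9] [385.5 109. ] 627.5
w [299.4 188.7 -50.2 138.4  13.8] [166.   60.5] 234.0
t [ 316.  -195.4   31.2  137.7   13.4] [419.5 270. ] 128.0
t [ 539.2 -234.7  -42.4   47.6   46.2] [428.2 179.6] 252.5
t [ 554.6 -305.3  -47.6   26.3   22.9] [455.8 172.8] 70.5
t [ 559.2 -344.4   88.1   25.5   23.5] [471.  170.5] 70.5
t [667.1 -84.   -2.8  24.6  20.7] [366.  133.5] 61.0
t [669.4  91.6  88.7  44.4  43.9] [298.5 135. ] 215.0
s [ 555.4 -345.3  -51.7   26.6   23.2] [248. 351.] 134.0
s [ 550.6 -305.7  -81.    25.9   25.7] [258.4 332.2] 125.5
s [ 529.8 -229.1  -55.    53.1   44.3] [272.5 296. ] 398.0
s [665.4 -84.9  77.3  25.4  23.2] [362.  274.5] 85.5
s [ 316.2 -200.9   31.6  136.7   14.2] [204.  237.8] 137.5
s [557.3 -18.9  26.1  23.5  10. ] [334.8 229.3] 15.0
s [665.1  97.5 -37.4  54.3  46.4] [397. 216.] 261.0
s [299.8 186.2 -50.8 139.4  11.8] [293.1 133. ] 58.0
local
w [ 5.492e+02 -1.287e+02 
[... 477 characters left out ...]
34.5
t [449.5 -83.3 -18.8 137.1  22.8] [369.8 217.2] 187.0
t [564.3 -10.2  42.2  24.1  24. ] [339.  173.5] 69.0
t [ 562.  -119.3   88.1   33.5   31.7] [381.5 173. ] 145.5
t [ 6.618e+02  5.000e-01 -2.100e+00  3.020e+01  1.840e+01] [333.5 137.5] 36.5
s [ 541.4 -101.7   -0.7   34.3   33.9] [309.9 254.2] 184.0
s [651.9   6.1 -13.   21.9  13.6] [375.3 242.2] 41.5
s [488.1 -98.4 -18.5  44.4  20.6] [291.6 242.1] 113.5
s [545.3   7.5 -58.9  25.5  24. ] [336.  220.5] 71.5
s [423.5 -73.6 -19.6  89.5   6.9] [275.  221.5] 44.0
wide [657.4  89.3  46.2] 1.0
wide [665.5  90.7  21.8] 1.9
wide [663.8  90.   20.7] 2.0
finger [662.8 -82.2  20.7] 1.4
finger [666.1 -84.4  11. ] 2.0
finger [664.8 -85.   10.1] 0.9
```

Run:
```python
from h import *
w=load("w1.npz");t=load("top0.npz");s=load("scene0.npz")
for n,c in(("t",t),("s",s)):
    for b in blobs(masks(c["color"])["bright"],800):
        P=plane(c,b[:2],5)[0]
        if 350<P[0]<700 and abs(P[1])<420:
            print(n,axis(c,b,8),b[5]); 
    # black mat round the white trays
    m=masks(c["color"])["dark"]|masks(c["color"])["bright"]|masks(c["color"])["brown"]
    for b in blobs(cv2.morphologyEx(m.astype(np.uint8),cv2.MORPH_OPEN,np.ones((3,3))),1500):
        P=plane(c,b[:2],2)[0]
        if 350<P[0]<700 and -450<P[1]<-150: print(n,"mat",axis(c,b,2),b[5])
# kit tray corner heights: corresponding corners of bright blob in two views
def corners(c,z):
    bs=[b for b in blobs(masks(c["color"])["bright"],1500) if abs(plane(c,b[:2],5)[0][1]-294)<30]
    b=max(bs,key=lambda b:b[5]); P=plane(c,b[8][:,0,:],z)[:,:2]; px=b[8][:,0,:]
    return [px[np.argmax((P-P.mean(0))@np.array(d))] for d in((1,1),(1,-1),(-1,-1),(-1,1))]
for a,b in zip(corners(t,8),corners(s,8)):
    X,e=tri(t,a,s,b);print("kit corner",X.round(1),round(e,1))
# top-view grey cup and trays rings
for nm,a,b in(("wide in tray",(428.1,179.5),(272.9,295.7)),("f1",(455.8,172.8),(258.4,332.2)),("f2",(471.2,170.6),(248,351))):
    X,e=tri(t,a,s,b);print(nm,X.round(1),round(e,1))
print("cup",plane(w,(311,91),36),plane(t,(290,179),18))
im=t["color"][100:260,160:500,::-1];cv2.imwrite("pics/topcrop.png",cv2.resize(im,(800,376),interpolation=cv2.INTER_CUBIC))
```

```text
t [ 498.  -233.4    6.1  121.2   77.1] 986.5
t [ 512.4 -328.3    6.4  121.7   76.2] 1071.5
t [517.2 292.1  84.4 173.6 166.4] 4161.5
s [ 512.9 -329.4    6.4  123.5   84.3] 2406.5
s [ 496.  -234.6    6.4  128.9   83.1] 1976.5
s [518.4 292.8  84.6 168.1 163.7] 2556.5
s mat [ 508.6 -282.4  -83.7  198.5  148.7] 2758.0
s mat [ 497.  -234.9    6.2  123.9   79.4] 1683.5
kit corner [607.2 368.3   5.6] 1.3
kit corner [589.8 198.   12.3] 1.4
kit corner [428.7 216.7   8.7] 2.8
kit corner [444.9 387.1   1.5] 3.4
wide in tray [ 535.4 -231.4   25.5] 2.6
f1 [ 552.7 -305.3   15.2] 2.9
f2 [ 557.3 -344.8   14.2] 3.0
cup [[548.71416028 114.88607265  36.        ]] [[550.80969979 115.08122335  18.        ]]
```

View pics/topcrop.png

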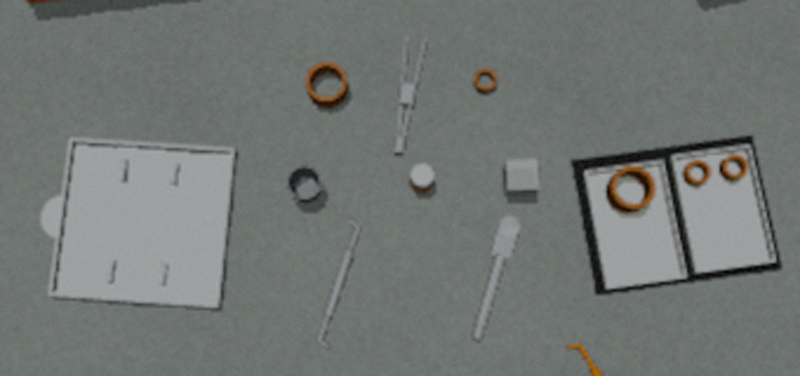

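The crop clearly shows the kit tray (tab left, yaw about -5.5°), the white trays (yaw about +6.3°; wide ring in the left one, finger rings in the right one) and all the instruments with their long axes. First grasp: wide ring.

Call:
carry_out:
  moves:
    - {"slide": [0.056,0.064,0],"spin": 0}
    - {"slide": [0.056,0.064,0],"spin": 0}
    - {"slide": [0.056,0.064,0],"spin": 0}
    - {"slide": [0.056,0.064,0],"spin": 0}
    - {"slide": [0,0,0.04],"spin": 0.2325}
    - {"slide": [0,0,0.04],"spin": 0.2325}
    - {"slide": [0,0,0.04],"spin": 0.2325}
    - {"slide": [0,0,0.04],"spin": 0.2325}
    - {"slide": [0,0,0.04],"spin": 0.2325}
    - {"slide": [0,0,0.04],"spin": 0.2325}
    - {"slide": [0,0,0.04],"spin": 0.2325}
    - {"slide": [0,0,0.04],"spin": 0.2325}
  hand: 0

```text
t: 3.57
eef_pos: [664.3, 89.7, 201.3]
tcp_rot: [-3.141, 0.0, 0.591]
ft_force: [0.2, 0.8, -0.1]
opening: 1.0
grip_force: 0.0
```

Call:
carry_out:
  moves:
    - {"slide": [0,0,0.04],"spin": 0.2325}
    - {"slide": [0,0,0.04],"spin": 0.2325}
    - {"slide": [0,0,0.04],"spin": 0.2325}
    - {"slide": [0,0,0.04],"spin": 0.2325}
    - {"slide": [0,0,0],"spin": 0}
    - {"slide": [0,0,0],"spin": 0}

```text
t: 4.07
eef_pos: [664.2, 89.7, 137.8]
tcp_rot: [-3.141, 0.001, 0.113]
ft_force: [0.0, -0.5, -0.0]
opening: 1.003
grip_force: 0.0
```

```bash
cat > look.py <<'E'
from cell import state, read_camera
from h import *
import sys
def go(target,yaw=None):
    """shift in tool units from the present pose to target (x,y,z)"""
    s=state();p=s["eef_pos"];R=cv2.Rodrigues(np.array([0,0,0.]))[0]
    y=s["tcp_rot"][2];xt=np.array([np.cos(y),np.sin(y)]);yt=np.array([np.sin(y),-np.cos(y)])
    d=np.array(target)-p
    print("pose",p.round(1),"yaw",round(np.degrees(y),2),"j",s["joints"].round(2),"t",round(float(s["t"]),2),"-> units",np.round([d[:2]@xt/400,d[:2]@yt/400,-d[2]/400],4), "spin" if yaw is not None else "", None if yaw is None else np.round((np.degrees(y)-yaw)/30,3))
def wrist(name):
    c=read_camera("wrist");c["fish"]=1;np.savez(name+".npz",**c);cv2.imwrite(f"pics/{name}.png",c["color"][...,::-1]);return c
E
python3 - <<'E'
from look import *
c=wrist("w2"); w=load("w1.npz")
for b in blobs(masks(c["color"])["brown"]):
    P=plane(c,b[:2],20)[0]
    if 560<P[0]<750 and abs(P[1])<200: print(axis(c,b,26),axis(c,b,20),np.round(b[:2],1)); X=tri(c,b[:2],w,(385.5,109));print(X[0].round(1),X[1])
go((664.5,90,130))
E
```

```text
[670.  -74.1  57.8  29.   23.6] [668.5 -77.7  57.8  29.6  24.1] [475.3 208.8]
[670.4  56.7 185.8] 100.06899858220379
[665.9  90.6   6.5  47.8  44.6] [664.3  90.4   6.5  48.8  45.5] [318.5 194.5]
[664.3  90.4  17.9] 0.05267997708686339
pose [664.7  89.7 138.7] yaw 6.46 j [0.04 0.63 1.52 0.   0.99 1.49] t 4.12 -> units [-0.0003 -0.0008  0.0218]  None
```

Call:
carry_out:
  moves:
    - {"slide": [0,0,0.079],"spin": 0}
    - {"slide": [0,0,0.079],"spin": 0}
    - {"slide": [0,0,0.079],"spin": 0}
    - {"slide": [0,0,0.079],"spin": 0}
    - {"slide": [0,0,0],"spin": 0}

```text
t: 4.53
eef_pos: [662.2, 89.6, 7.5]
tcp_rot: [-3.141, 0.007, 0.111]
ft_force: [-0.7, -0.4, -0.6]
opening: 0.999
grip_force: 0.0
```

Call:
carry_out:
  moves:
    - {"slide": [0,0,0],"spin": 0}
    - {"slide": [0,0,0],"spin": 0}
    - {"slide": [0,0,0],"spin": 0}
    - {"slide": [0,0,0],"spin": 0}
    - {"slide": [0,0,0],"spin": 0}
    - {"slide": [0,0,0],"spin": 0}
    - {"slide": [0,0,0],"spin": 0}
    - {"slide": [0,0,0],"spin": 0}
  hand: 1

```text
t: 5.2
eef_pos: [664.5, 89.7, 12.1]
tcp_rot: [-3.142, -0.0, 0.107]
ft_force: [-0.1, -0.1, 0.1]
opening: 0.496
grip_force: 0.1
```

```bash
python3 -c "
from look import *
go((475,-238,100))"
```

```text
pose [664.5  89.7  12.1] yaw 6.12 j [0.04 0.79 1.6  0.   0.76 1.5 ] t 5.2 -> units [-0.5583  0.7642 -0.2197]  None
```

Call:
carry_out:
  moves:
    - {"slide": [0,0,0],"spin": 0}
    - {"slide": [0,0,0],"spin": 0}
    - {"slide": [0,0,0],"spin": 0}
    - {"slide": [0,0,-0.03],"spin": 0}
    - {"slide": [0,0,-0.06],"spin": 0}
    - {"slide": [0,0,-0.07],"spin": 0}
    - {"slide": [0,0,-0.06],"spin": 0}
    - {"slide": [0,0,0],"spin": 0}
  hand: 1

```text
t: 5.87
eef_pos: [666.4, 89.8, 105.5]
tcp_rot: [3.141, -0.007, 0.107]
ft_force: [0.6, 0.6, -0.1]
opening: 0.479
grip_force: 30.0
```

Call:
carry_out:
  moves:
    - {"slide": [-0.0558,0.0764,0],"spin": 0}
    - {"slide": [-0.0558,0.0764,0],"spin": 0}
    - {"slide": [-0.0558,0.0764,0],"spin": 0}
    - {"slide": [-0.0558,0.0764,0],"spin": 0}
    - {"slide": [-0.0558,0.0764,0],"spin": 0}
    - {"slide": [-0.0558,0.0764,0],"spin": 0}
    - {"slide": [-0.0558,0.0764,0],"spin": 0}
    - {"slide": [-0.0558,0.0764,0],"spin": 0}
    - {"slide": [-0.0558,0.0764,0],"spin": 0}
    - {"slide": [-0.0558,0.0764,0],"spin": 0}
    - {"slide": [0,0,0],"spin": 0}
    - {"slide": [0,0,0],"spin": 0}

```text
t: 6.87
eef_pos: [474.1, -239.4, 100.0]
tcp_rot: [-3.142, -0.0, 0.103]
ft_force: [0.6, 0.3, 0.2]
opening: 0.479
grip_force: 30.0
```

Run:
```python
from look import *
c=wrist("w3");t=load("top0.npz")
go((475,-238,18))
for b in blobs(masks(c["color"])["brown"]): print("brown",np.round(b[:2],1),axis(c,b,26))
for b in blobs(masks(c["color"])["bright"],300): print("bright",np.round(b[:2],1),axis(c,b,6),b[5])
```

```text
pose [ 474.7 -238.4  100. ] yaw 6.01 j [-0.59  0.51  1.91  0.    0.72  0.88] t 6.92 -> units [ 0.0007 -0.0008  0.2049]  None
brown [ 29.3 283. ] [315.7 158.1 -50.  131.7  13.3]
brown [319. 240.] [ 444.5 -242.4  -84.1   70.6   65.8]
brown [449.8 127.8] [ 554.8 -340.8  -83.7   28.3   24.1]
brown [407.5 125.5] [ 550.7 -303.1  -82.    26.4   23.7]
brown [623. 138.] [ 593.5 -591.8  -77.5   83.3   69.2]
brown [317.5 136.5] [ 532.8 -232.     5.9   45.4   45.1]
brown [106.4 103.2] [554.7 -33.1  18.1  21.1  13.8]
bright [489.  304.4] [ 369.9 -448.4    5.9   37.7   32.8] 515.0
bright [149.7 305.6] [329.  -56.3   6.   37.3  33.1] 532.0
bright [319.  233.5] [ 444.2 -242.3  -84.1   50.2   14.9] 578.5
bright [317.5 167.5] [ 502.9 -235.2    6.2  119.7   88.6] 11287.5
bright [425.2 171.5] [ 510.6 -333.6    6.4  133.8   88.9] 12516.5
bright [319.5 199.5] [ 337.8   33.7  -75.1 1620.   848. ] 126457.5
```

View pics/w3.png

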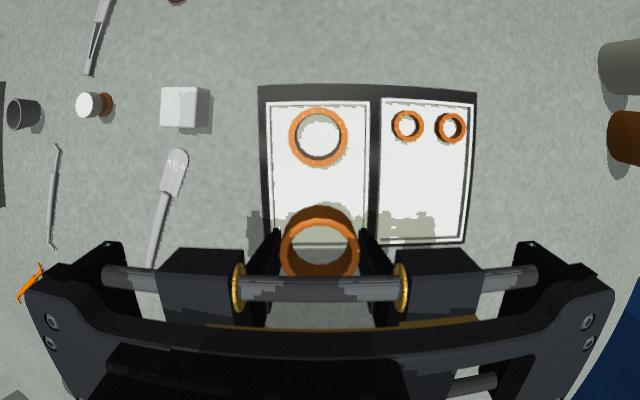

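The wrist view shows the held ring (319,240) straight below the fixed wide ring (318,137), over the empty half of the left white tray. Lowering it now.

Call:
carry_out:
  moves:
    - {"slide": [0,0,0.06],"spin": 0}
    - {"slide": [0,0,0.06],"spin": 0}
    - {"slide": [0,0,0.04],"spin": 0}
    - {"slide": [0,0,0.025],"spin": 0}
    - {"slide": [0,0,0.014],"spin": 0}
    - {"slide": [0,0,0.005],"spin": 0}
    - {"slide": [0,0,0.003],"spin": 0}
    - {"slide": [0,0,0],"spin": 0}
    - {"slide": [0,0,0],"spin": 0}

```text
t: 7.67
eef_pos: [475.4, -238.0, 17.7]
tcp_rot: [3.141, -0.001, 0.107]
ft_force: [-0.4, 0.2, -0.0]
opening: 0.476
grip_force: 30.0
```

Call:
carry_out:
  moves:
    - {"slide": [0,0,0.003],"spin": 0}
    - {"slide": [0,0,0.002],"spin": 0}
    - {"slide": [0,0,0],"spin": 0}

```text
t: 7.92
eef_pos: [475.5, -238.2, 16.9]
tcp_rot: [3.14, -0.002, 0.107]
ft_force: [-3.3, 3.6, 21.7]
opening: 0.478
grip_force: 30.0
```

Call:
carry_out:
  moves:
    - {"slide": [0,0,0],"spin": 0}
    - {"slide": [0,0,0],"spin": 0}
    - {"slide": [0,0,0],"spin": 0}
    - {"slide": [0,0,0],"spin": 0}
  hand: 0.37

```text
t: 8.25
eef_pos: [475.0, -238.0, 15.1]
tcp_rot: [3.142, -0.0, 0.107]
ft_force: [-0.6, 0.9, -0.5]
opening: 0.624
grip_force: 0.0
```

Call:
carry_out:
  moves:
    - {"slide": [0,0,-0.03],"spin": 0}
    - {"slide": [0,0,-0.06],"spin": 0}
    - {"slide": [0,0,-0.08],"spin": 0}
    - {"slide": [0,0,-0.08],"spin": 0}
    - {"slide": [0,0,0],"spin": 0}

```text
t: 8.67
eef_pos: [476.8, -239.0, 119.9]
tcp_rot: [3.137, -0.006, 0.107]
ft_force: [-0.3, -0.4, 1.0]
opening: 0.628
grip_force: 0.0
```

Run:
```python
from look import *
c=wrist("w4");a=load("w3.npz")
go((665,-84.5,110))
for b in blobs(masks(c["color"])["brown"]): print("brown",np.round(b[:2],1),axis(c,b,30))
```

```text
pose [ 476.1 -238.6  117.6] yaw 6.11 j [-0.59  0.49  1.89  0.    0.76  0.88] t 8.72 -> units [ 0.5107 -0.3328  0.0189]  None
brown [262.3 317.1] [ 349.  -193.2   28.2   35.2    9.9]
brown [ 36.6 278.5] [318.5 154.2 -50.  127.7  12.7]
brown [317.5 204. ] [ 476.  -238.1  -38.8   46.4   46.4]
brown [441.  130.5] [ 555.  -339.5  -81.2   27.5   24.2]
brown [401.  128.5] [ 550.9 -302.1  -81.9   25.2   23.4]
brown [616.5 141. ] [ 594.2 -605.7  -77.6  119.1   73.7]
brown [317.5 138.5] [ 533.3 -232.     6.1   45.    44.7]
brown [117.5 103.9] [556.1 -35.1  27.   19.5  11. ]
brown [181.5   4. ] [650.3 -94.1  85.1  22.3   8.3]
```

Call:
carry_out:
  moves:
    - {"slide": [0.073,-0.0475,0],"spin": 0}
    - {"slide": [0.073,-0.0475,0],"spin": 0}
    - {"slide": [0.073,-0.0475,0],"spin": 0}
    - {"slide": [0.073,-0.0475,0],"spin": 0}
    - {"slide": [0.073,-0.0475,0],"spin": 0}
    - {"slide": [0.073,-0.0475,0],"spin": 0}
    - {"slide": [0.073,-0.0475,0],"spin": 0}
    - {"slide": [0,0,0],"spin": 0}
    - {"slide": [0,0,0],"spin": 0}

```text
t: 9.47
eef_pos: [664.3, -82.5, 113.0]
tcp_rot: [-3.141, 0.002, 0.109]
ft_force: [0.3, -0.4, 0.9]
opening: 0.627
grip_force: 0.0
```

Run:
```python
from look import *
c=wrist("w5")
for b in blobs(masks(c["color"])["brown"]):
    P=plane(c,b[:2],10)[0]
    if 600<P[0]<720 and -150<P[1]<-30:
        print(axis(c,b,10),np.round(b[:2],1)); X,e=tri(c,b[:2],load("w1.npz"),(380.4,214.8));print(X.round(1),e)
        go((X[0],X[1],3))
```

```text
[665.1 -85.4   6.3  25.7  24.8] [322.5 198.5]
[664.7 -85.4   8. ] 0.08572372967940185
pose [663.5 -83.4 113.3] yaw 6.18 j [-0.22  0.66  1.54 -0.    0.95  1.24] t 9.52 -> units [0.0024 0.0053 0.2758]  None
```

Descend slowly at the end, grip, then lift.

Call:
carry_out:
  moves:
    - {"slide": [0.001,0.002,0.07],"spin": 0}
    - {"slide": [0.001,0.003,0.08],"spin": 0}
    - {"slide": [0,0,0.06],"spin": 0}
    - {"slide": [0,0,0.035],"spin": 0}
    - {"slide": [0,0,0.016],"spin": 0}
    - {"slide": [0,0,0.009],"spin": 0}
    - {"slide": [0,0,0.004],"spin": 0}
    - {"slide": [0,0,0],"spin": 0}

```text
t: 10.18
eef_pos: [665.5, -86.1, 6.3]
tcp_rot: [3.141, -0.001, 0.107]
ft_force: [-0.9, -0.5, 0.3]
opening: 0.633
grip_force: 0.0
```

Call:
carry_out:
  moves:
    - {"slide": [0,0,0],"spin": 0}
    - {"slide": [0,0,0],"spin": 0}
    - {"slide": [0,0,0],"spin": 0}
    - {"slide": [0,0,0],"spin": 0}
    - {"slide": [0,0,0],"spin": 0}
    - {"slide": [0,0,0],"spin": 0}
    - {"slide": [0,0,0],"spin": 0}
    - {"slide": [0,0,0],"spin": 0}
    - {"slide": [0,0,0],"spin": 0}
  hand: 1

```text
t: 10.93
eef_pos: [665.2, -85.8, 5.6]
tcp_rot: [-3.142, -0.0, 0.107]
ft_force: [0.2, 0.4, 2.5]
opening: 0.261
grip_force: 30.0
```

```bash
python3 -c "
from look import *
go((488,-332,100))"
```

```text
pose [665.2 -85.8   5.6] yaw 6.11 j [-0.23  0.79  1.6   0.    0.75  1.24] t 10.93 -> units [-0.5059  0.5648 -0.2361]  None
```

Call:
carry_out:
  moves:
    - {"slide": [0,0,-0.03],"spin": 0}
    - {"slide": [0,0,-0.06],"spin": 0}
    - {"slide": [0,0,-0.08],"spin": 0}
    - {"slide": [0,0,-0.06],"spin": 0}
    - {"slide": [-0.0632,0.0706,0],"spin": 0}
    - {"slide": [-0.0632,0.0706,0],"spin": 0}
    - {"slide": [-0.0632,0.0706,0],"spin": 0}
    - {"slide": [-0.0632,0.0706,0],"spin": 0}
    - {"slide": [-0.0632,0.0706,0],"spin": 0}
    - {"slide": [-0.0632,0.0706,0],"spin": 0}
    - {"slide": [-0.0632,0.0706,0],"spin": 0}
    - {"slide": [-0.0632,0.0706,0],"spin": 0}

```text
t: 11.93
eef_pos: [486.9, -333.4, 98.3]
tcp_rot: [3.141, -0.001, 0.107]
ft_force: [-0.2, -0.3, 0.2]
opening: 0.259
grip_force: 30.0
```

Call:
carry_out:
  moves:
    - {"slide": [0,0,0],"spin": 0}
    - {"slide": [0,0,0],"spin": 0}

```text
t: 12.1
eef_pos: [487.1, -333.6, 98.1]
tcp_rot: [3.141, -0.0, 0.103]
ft_force: [0.2, 1.0, -0.1]
opening: 0.262
grip_force: 30.0
```

Run:
```python
from look import *
c=wrist("w6")
go((489,-332,12))
for b in blobs(masks(c["color"])["brown"]): print("brown",np.round(b[:2],1),axis(c,b,14))
```

```text
pose [ 487.8 -332.5   98. ] yaw 6.02 j [-0.71  0.58  1.76  0.    0.8   0.76] t 12.15 -> units [ 0.0031 -0.0009  0.215 ]  None
brown [171.1 307.9] [ 354.3 -185.3   27.3   40.6   13.3]
brown [  4.6 271.1] [323.1 148.7 -47.6  73.6  12.5]
brown [319.5 246. ] [ 448.5 -337.9    5.9   43.4   38.9]
brown [630.5 235. ] [ 469.3 -792.5   36.3  126.4   50.1]
brown [210.  209.5] [ 472.  -235.3  -41.    57.    47.5]
brown [200.5 143.5] [ 531.2 -225.1  -86.8   48.8   48.3]
brown [294.5 127.5] [ 550.8 -306.6  -84.9   25.5   24. ]
brown [343.5 127. ] [ 555.3 -346.6  -83.3   25.5   24.8]
brown [ 46.9 112.7] [560.7 -22.9  68.8  20.2   9. ]
brown [599. 138.] [ 596.7 -659.   -76.3  177.2   96.1]
```

Call:
carry_out:
  moves:
    - {"slide": [0,0,0.05],"spin": 0}
    - {"slide": [0,0,0.07],"spin": 0}
    - {"slide": [0,0,0.045],"spin": 0}
    - {"slide": [0,0,0.025],"spin": 0}
    - {"slide": [0,0,0.014],"spin": 0}
    - {"slide": [0,0,0.008],"spin": 0}
    - {"slide": [0,0,0.004],"spin": 0}
    - {"slide": [0,0,0.001],"spin": 0}
    - {"slide": [0,0,0],"spin": 0}
    - {"slide": [0,0,0],"spin": 0}

```text
t: 12.98
eef_pos: [488.3, -332.2, 11.3]
tcp_rot: [3.141, -0.001, 0.107]
ft_force: [-0.2, 0.2, -0.2]
opening: 0.26
grip_force: 30.0
```

Call:
carry_out:
  moves:
    - {"slide": [0,0,0.001],"spin": 0}
    - {"slide": [0,0,0],"spin": 0}

```text
t: 13.15
eef_pos: [488.2, -332.1, 10.6]
tcp_rot: [3.141, -0.001, 0.107]
ft_force: [-0.3, 1.3, 2.3]
opening: 0.258
grip_force: 30.0
```

Call:
carry_out:
  moves:
    - {"slide": [0,0,0],"spin": 0}
    - {"slide": [0,0,0],"spin": 0}
    - {"slide": [0,0,0],"spin": 0}
    - {"slide": [0,0,0],"spin": 0}
    - {"slide": [0,0,-0.03],"spin": 0}
    - {"slide": [0,0,-0.06],"spin": 0}
    - {"slide": [0,0,-0.08],"spin": 0}
    - {"slide": [0,0,-0.08],"spin": 0}
    - {"slide": [0,0,0],"spin": 0}
    - {"slide": [0,0,0],"spin": 0}
  hand: 0.52

```text
t: 13.98
eef_pos: [488.7, -332.4, 112.6]
tcp_rot: [3.139, -0.003, 0.107]
ft_force: [1.2, 0.3, -0.6]
opening: 0.481
grip_force: 0.0
```

Run:
```python
from look import *
c=wrist("w7")
go((449.5,-83,130),-19)
for b in blobs(masks(c["color"])["brown"]): print("brown",np.round(b[:2],1),axis(c,b,14))
```

```text
pose [ 488.1 -332.   111.1] yaw 6.11 j [-0.71  0.56  1.75  0.    0.83  0.75] t 14.03 -> units [-0.0296 -0.6292 -0.0474] spin 0.837
brown [  7.5 270.5] [313.8 163.1 -49.2 105.7  14. ]
brown [318.5 201. ] [ 488.4 -332.1    6.1   26.3   24.5]
brown [216.1 207.1] [ 471.6 -235.9  -55.4   55.7   47.3]
brown [207.5 144. ] [ 531.  -225.6  -86.3   48.5   48. ]
brown [343.5 129. ] [ 555.2 -346.8  -83.2   25.3   24.5]
brown [296.5 129. ] [ 550.8 -306.3  -84.6   25.2   24.5]
brown [ 54.5 113. ] [561.2 -22.6  74.3  19.1   8.3]
brown [595. 185.] [ 564.6 -754.7   56.   356.5  166.5]
```

Call:
carry_out:
  moves:
    - {"slide": [-0.0042,-0.09,-0.007],"spin": 0}
    - {"slide": [-0.0042,-0.09,-0.007],"spin": 0}
    - {"slide": [-0.0042,-0.09,-0.007],"spin": 0}
    - {"slide": [-0.0042,-0.09,-0.007],"spin": 0}
    - {"slide": [-0.0042,-0.09,-0.007],"spin": 0}
    - {"slide": [-0.0042,-0.09,-0.007],"spin": 0}
    - {"slide": [-0.0042,-0.09,-0.007],"spin": 0}
    - {"slide": [0,0,0],"spin": 0.209}
    - {"slide": [0,0,0],"spin": 0.209}
    - {"slide": [0,0,0],"spin": 0.209}
    - {"slide": [0,0,0],"spin": 0.209}
    - {"slide": [0,0,0],"spin": 0}

```text
t: 15.03
eef_pos: [449.0, -82.4, 129.0]
tcp_rot: [-3.142, 0.002, -0.336]
ft_force: [0.5, -0.6, 0.0]
opening: 0.483
grip_force: 0.0
```

Run:
```python
from look import *
c=wrist("w8")
for b in blobs(local(c["color"],12,101),100):
    P=plane(c,b[:2],5)[0]
    if 350<P[0]<600 and -150<P[1]<0: print(axis(c,b,5),np.round(b[:6],1))
go((449.5,-83,4))
```

```text
[406.5 -48.1 -18.7  79.1  51. ] [302.5 240.   70.   47.   90.  813.5]
[ 430.8 -120.9   70.7   45.4    8.2] [361.5 198.    8.   45.   90.  181.5]
[456.8 -87.6 -19.   21.    6.8] [321.5 184.5  21.    7.   90.  125.5]
[489.8 -99.6 -19.5  45.4  20.9] [322.  148.5  47.   22.   90.  943. ]
[ 553.8 -116.7  -89.3   37.1   36.5] [ 316.5   79.9   37.9   39.3   70.5 1378.5]
pose [449.1 -82.5 129.1] yaw -18.86 j [-0.33  0.38  2.05  0.    0.71  1.57] t 15.08 -> units [0.0015 0.0009 0.3127]  None
```

View pics/w8.png

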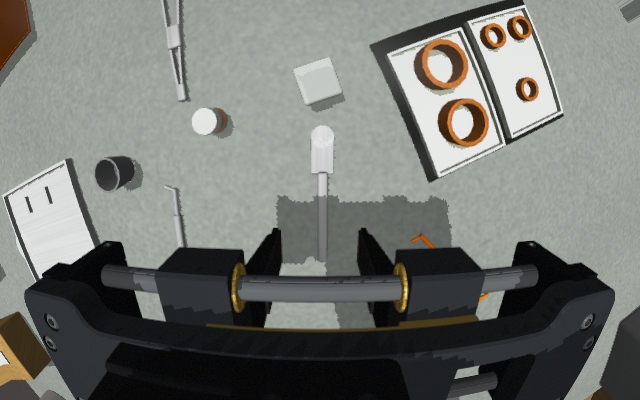

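Both rings lie flat in their trays at (463,122) and (527,89). The spatula runs along column 322, with the blade tip at (321,127).

Call:
carry_out:
  moves:
    - {"slide": [-0.004,0.003,0.05],"spin": 0}
    - {"slide": [-0.004,0.003,0.08],"spin": 0}
    - {"slide": [0,0,0.08],"spin": 0}
    - {"slide": [0,0,0.05],"spin": 0}
    - {"slide": [0,0,0.028],"spin": 0}
    - {"slide": [0,0,0.016],"spin": 0}
    - {"slide": [0,0,0.008],"spin": 0}
    - {"slide": [0,0,0.004],"spin": 0}
    - {"slide": [0,0,0],"spin": 0}

```text
t: 15.83
eef_pos: [445.9, -84.0, 3.6]
tcp_rot: [-3.141, -0.0, -0.33]
ft_force: [-1.0, 0.3, -0.3]
opening: 0.476
grip_force: 0.0
```

Call:
carry_out:
  moves:
    - {"slide": [0,0,0],"spin": 0}
    - {"slide": [0,0,0],"spin": 0}
    - {"slide": [0,0,0],"spin": 0}
    - {"slide": [0,0,0],"spin": 0}
    - {"slide": [0,0,0],"spin": 0}
    - {"slide": [0,0,0],"spin": 0}
    - {"slide": [0,0,0],"spin": 0}
    - {"slide": [0,0,0],"spin": 0}
    - {"slide": [0,0,0],"spin": 0}
  hand: 1

```text
t: 16.58
eef_pos: [445.8, -83.9, 3.5]
tcp_rot: [-3.142, -0.0, -0.331]
ft_force: [-0.4, -0.1, 4.4]
opening: 0.098
grip_force: 30.0
```

```bash
python3 -c "
from look import *
go((523,349,110),-5.5)"
```

```text
pose [445.8 -83.9   3.5] yaw -18.96 j [-0.33  0.62  2.15  0.    0.37  1.57] t 16.58 -> units [-0.1691 -1.0863 -0.2662] spin -0.449
```

Call:
carry_out:
  moves:
    - {"slide": [0,0,-0.03],"spin": 0}
    - {"slide": [0,0,-0.07],"spin": 0}
    - {"slide": [0,0,-0.09],"spin": 0}
    - {"slide": [0,0,-0.076],"spin": 0}
    - {"slide": [-0.0141,-0.0905,0],"spin": 0}
    - {"slide": [-0.0141,-0.0905,0],"spin": 0}
    - {"slide": [-0.0141,-0.0905,0],"spin": 0}
    - {"slide": [-0.0141,-0.0905,0],"spin": 0}
    - {"slide": [-0.0141,-0.0905,0],"spin": 0}
    - {"slide": [-0.0141,-0.0905,0],"spin": 0}
    - {"slide": [-0.0141,-0.0905,0],"spin": 0}
    - {"slide": [-0.0141,-0.0905,0],"spin": 0}

```text
t: 17.58
eef_pos: [497.0, 206.6, 109.7]
tcp_rot: [3.141, 0.0, -0.331]
ft_force: [0.5, -0.4, 0.4]
opening: 0.102
grip_force: 30.0
```

Call:
carry_out:
  moves:
    - {"slide": [-0.0141,-0.0905,0],"spin": 0}
    - {"slide": [-0.0141,-0.0905,0],"spin": 0}
    - {"slide": [-0.0141,-0.0905,0],"spin": 0}
    - {"slide": [-0.0141,-0.0905,0],"spin": 0}
    - {"slide": [0,0,0],"spin": -0.2245}
    - {"slide": [0,0,0],"spin": -0.2245}
    - {"slide": [0,0,0],"spin": 0}
    - {"slide": [0,0,0],"spin": 0}

```text
t: 18.25
eef_pos: [522.7, 348.8, 109.5]
tcp_rot: [3.141, 0.001, -0.099]
ft_force: [-0.5, -0.9, -0.8]
opening: 0.103
grip_force: 30.0
```

Run:
```python
from look import *
c=wrist("w9")
hsv=cv2.cvtColor(c["color"],cv2.COLOR_RGB2HSV)
for b in blobs(masks(c["color"])["bright"],500): print(axis(c,b,4),np.round(b[:6],1))
go((523,349,8),-5.5)
```

```text
[468.7 850.8 -37.7 153.2  76.4] [ 12.5 245.5  25.   69.    0.  628.5]
[574.7 583.4   8.5  78.1  30.9] [100.8 173.1  71.9  20.4  72.9 998.5]
[449.3 -34.9  62.1 269.9 141. ] [ 598.7  207.1   86.6  138.    12.2 3832. ]
[583.2 685.7   8.6 146.6  62.6] [  47.6  180.8  109.8   29.5   72.6 2725. ]
[547.5 318.   84.1 500.9 216. ] [  341.    160.5   221.    434.     90.  48626.5]
[704.2 703.8   7.9  93.5  62.9] [  26.1   82.7   66.6   27.8   82.1 1231. ]
[676.3 599.    8.4  89.6  31.7] [ 79.   84.6  75.1  20.2  79.6 810. ]
pose [522.8 348.6 109.7] yaw -5.75 j [0.48 0.61 1.65 0.   0.88 2.15] t 18.3 -> units [ 0.0004 -0.001   0.2542] spin -0.008
```

View pics/w9.png

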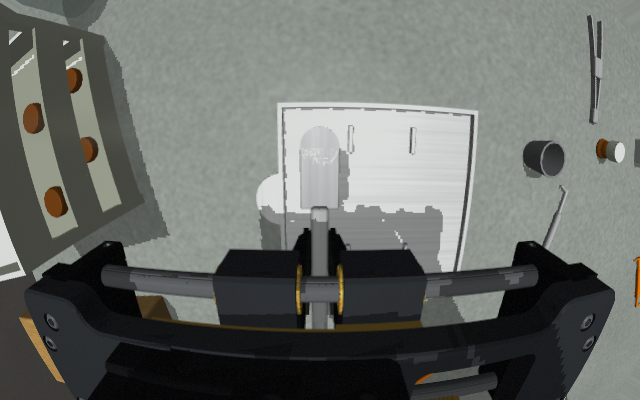

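The view shows the spatula held over the tab-side lane: blade (319,165), lane bars at (350,139) and (413,141), tab at (268,195). Checking the tray pose from these bars.

Run:
```python
from look import *
c=load("w9.npz");t=load("top0.npz")
P=plane(c,[(350.5,138.5),(413.5,140.5)],10)[:,:2];print(P.round(1))
d=P[0]-P[1];a=np.arctan2(-d[0],d[1]);print("sep",np.hypot(*d),"yaw",np.degrees(a))
ex=np.array([np.cos(a),np.sin(a)]);ctr=P.mean(0)-56*ex;print("centre",ctr, "lanes",[(ctr+k*np.array([-ex[1],ex[0]])).round(1) for k in(57,0,-57)])
# bar height from the top view (crop px/2.353+offset)
for p,q in(((350.5,138.5),(125,171)),((413.5,140.5),(176,174))):
    X,e=tri(c,p,t,(160+q[0]*340/800,100+q[1]*160/376));print(X.round(1),e)
```

```text
[[575.7 316. ]
 [569.7 259. ]]
sep 57.311292938053796 yaw -5.952046617816202
centre [517.00537161 293.27979082] lanes [array([522.9, 350. ]), array([517. , 293.3]), array([511.1, 236.6])]
[576.  315.3   7.5] 1.372269622065469
[570.2 258.4   9.3] 1.2986492871329012
```

Call:
carry_out:
  moves:
    - {"slide": [0,0,0.05],"spin": 0}
    - {"slide": [0,0,0.075],"spin": 0}
    - {"slide": [0,0,0.06],"spin": 0}
    - {"slide": [0,0,0.035],"spin": 0}
    - {"slide": [0,0,0.018],"spin": 0}
    - {"slide": [0,0,0.009],"spin": 0}
    - {"slide": [0,0,0.005],"spin": 0}
    - {"slide": [0,0,0.002],"spin": 0}
    - {"slide": [0,0,0],"spin": 0}
    - {"slide": [0,0,0],"spin": 0}

```text
t: 19.13
eef_pos: [523.3, 349.1, 9.2]
tcp_rot: [-3.141, -0.001, -0.096]
ft_force: [0.5, -0.1, 0.5]
opening: 0.102
grip_force: 30.0
```

Call:
carry_out:
  moves:
    - {"slide": [0,0,0.001],"spin": 0}
    - {"slide": [0,0,0],"spin": 0}

```text
t: 19.3
eef_pos: [523.1, 349.0, 8.3]
tcp_rot: [-3.141, -0.001, -0.096]
ft_force: [0.5, -0.7, 0.1]
opening: 0.101
grip_force: 30.0
```

Call:
carry_out:
  moves:
    - {"slide": [0,0,0.001],"spin": 0}
    - {"slide": [0,0,0],"spin": 0}

```text
t: 19.47
eef_pos: [523.0, 349.0, 7.6]
tcp_rot: [-3.141, -0.0, -0.096]
ft_force: [-0.1, 0.5, 1.2]
opening: 0.101
grip_force: 30.0
```

Call:
carry_out:
  moves:
    - {"slide": [0,0,0],"spin": 0}
    - {"slide": [0,0,0],"spin": 0}
    - {"slide": [0,0,0],"spin": 0}
    - {"slide": [0,0,0],"spin": 0}
    - {"slide": [0,0,-0.02],"spin": 0}
    - {"slide": [0,0,-0.05],"spin": 0}
    - {"slide": [0,0,-0.08],"spin": 0}
    - {"slide": [0,0,-0.09],"spin": 0}
    - {"slide": [0,0,-0.06],"spin": 0}
    - {"slide": [0,0,0],"spin": 0}
    - {"slide": [0,0,0],"spin": 0}
  hand: 0.7

```text
t: 20.38
eef_pos: [523.3, 349.2, 129.3]
tcp_rot: [-3.14, -0.003, -0.096]
ft_force: [0.1, -0.2, -0.6]
opening: 0.3
grip_force: 0.0
```

Run:
```python
from look import *
c=wrist("w10")
go((442.5,83.5,130),-19)
```

```text
pose [522.8 348.8 127.8] yaw -5.5 j [0.48 0.59 1.64 0.   0.91 2.15] t 20.43 -> units [-0.1362  0.6795 -0.0055] spin 0.45
```

View pics/w10.png

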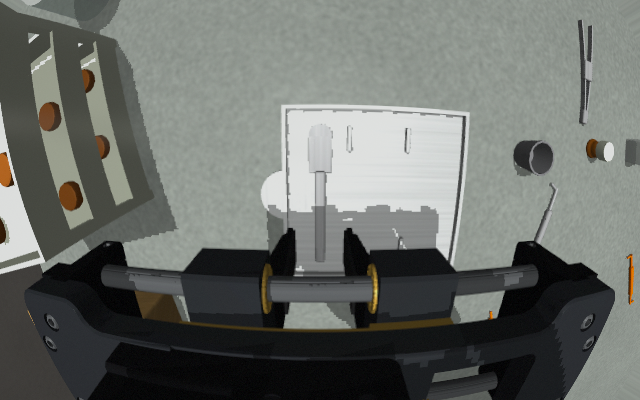

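The spatula lies in lane 1, parallel to the bars (column 320). Next is the pick.

Call:
carry_out:
  moves:
    - {"slide": [-0.0195,0.0971,0],"spin": 0}
    - {"slide": [-0.0195,0.0971,0],"spin": 0}
    - {"slide": [-0.0195,0.0971,0],"spin": 0}
    - {"slide": [-0.0195,0.0971,0],"spin": 0}
    - {"slide": [-0.0195,0.0971,0],"spin": 0}
    - {"slide": [-0.0195,0.0971,0],"spin": 0}
    - {"slide": [-0.0195,0.0971,0],"spin": 0}
    - {"slide": [0,0,0],"spin": 0.225}
    - {"slide": [0,0,0],"spin": 0.225}
    - {"slide": [0,0,0],"spin": 0}
    - {"slide": [0,0,0],"spin": 0}
  hand: 0.5

```text
t: 21.35
eef_pos: [442.1, 83.4, 126.7]
tcp_rot: [3.141, 0.002, -0.328]
ft_force: [0.3, 0.1, -0.1]
opening: 0.497
grip_force: 0.0
```

Run:
```python
from look import *
c=wrist("w11")
o=load("w10.npz");tip=plane(o,(320,124),8)[0,:2];a=np.radians(-5.7);d=tip-[517.2,293];print("spatula tip in tray",d@[np.cos(a),np.sin(a)],d@[-np.sin(a),np.cos(a)])
for b in blobs(local(c["color"],12,61),40):
    P=plane(c,b[:2],5)[0]
    if 350<P[0]<600 and 30<P[1]<150: print(axis(c,b,7),np.round(b[:6],1))
go((442.5,83.5,3),-19)
im=c["color"][90:270,230:410,::-1];cv2.imwrite("pics/w11c.png",cv2.resize(im,(540,540)))
```

```text
spatula tip in tray 68.91451296811478 56.13032565062725
[374.2 124.8  71.7  53.5  21.7] [303. 266.  50.  18.   0. 582.]
[421.3  90.  -18.8  25.    3. ] [319.5 216.   24.    3.   90.   69.5]
[427.3  58.   71.2  22.7   5.1] [348.5 200.5   5.   23.   90.   67.5]
[441.7  98.5  71.2  12.7   6.1] [304.5 200.    6.   13.   90.   47.5]
[459.2  77.1 -18.7  39.    4.8] [319.5 176.    5.   40.    0.  173. ]
[495.6  64.3   0.5  33.1  10.5] [319.9 135.8  35.1  11.2  70.5  50.5]
pose [442.2  83.7 126.8] yaw -18.74 j [0.04 0.38 2.07 0.   0.69 1.94] t 21.4 -> units [8.000e-04 2.000e-04 3.095e-01] spin 0.009
```

View pics/w11c.png

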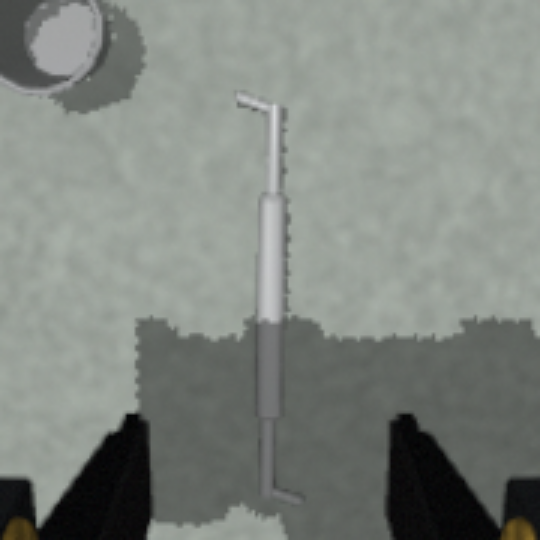

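Spatula check is good: origin about -1 mm along the lane, y about 56. The pick's handle runs from crop (271,195) to (270,417), i.e. pixels (320,155)–(320,229).

Run:
```python
from look import *
c=load("w11.npz");P=plane(c,[(320.3,155),(320,229)],7)[:,:2];m=P.mean(0);print(P,m,np.hypot(*(P[0]-P[1])))
go((*m,3),-18.8)
```

```text
[[478.35729922  69.77058167]
 [408.24143041  93.88869533]] [443.29936481  81.8296385 ] 74.14794984157619
pose [442.2  83.7 126.8] yaw -18.74 j [0.04 0.38 2.07 0.   0.69 1.94] t 21.4 -> units [0.004  0.0035 0.3095] spin 0.002
```

Call:
carry_out:
  moves:
    - {"slide": [0.004,0.003,0.05],"spin": 0}
    - {"slide": [0,0,0.08],"spin": 0}
    - {"slide": [0,0,0.08],"spin": 0}
    - {"slide": [0,0,0.05],"spin": 0}
    - {"slide": [0,0,0.026],"spin": 0}
    - {"slide": [0,0,0.014],"spin": 0}
    - {"slide": [0,0,0.006],"spin": 0}
    - {"slide": [0,0,0.003],"spin": 0}
    - {"slide": [0,0,0],"spin": 0}

```text
t: 22.15
eef_pos: [443.9, 82.1, 4.2]
tcp_rot: [-3.141, -0.001, -0.33]
ft_force: [0.2, -1.2, 0.6]
opening: 0.498
grip_force: 0.0
```

Call:
carry_out:
  moves:
    - {"slide": [0,0,0],"spin": 0}
    - {"slide": [0,0,0],"spin": 0}
    - {"slide": [0,0,0],"spin": 0}
    - {"slide": [0,0,0],"spin": 0}
    - {"slide": [0,0,0],"spin": 0}
    - {"slide": [0,0,0],"spin": 0}
    - {"slide": [0,0,0],"spin": 0}
    - {"slide": [0,0,0],"spin": 0}
    - {"slide": [0,0,0],"spin": 0}
  hand: 1

```text
t: 22.9
eef_pos: [443.7, 81.8, 3.9]
tcp_rot: [-3.141, -0.0, -0.332]
ft_force: [-0.2, -0.8, 3.1]
opening: 0.088
grip_force: 30.0
```

```bash
python3 -c "
from look import *
go((517.2,293,110),-5.7)"
```

```text
pose [443.7  81.8   3.9] yaw -19.0 j [0.04 0.62 2.16 0.   0.36 1.94] t 22.9 -> units [ 0.0019 -0.559  -0.2653] spin -0.443
```

Call:
carry_out:
  moves:
    - {"slide": [0,0,-0.03],"spin": 0}
    - {"slide": [0,0,-0.07],"spin": 0}
    - {"slide": [0,0,-0.09],"spin": 0}
    - {"slide": [0,0,-0.076],"spin": 0}
    - {"slide": [0.0003,-0.0932,0],"spin": 0}
    - {"slide": [0.0003,-0.0932,0],"spin": 0}
    - {"slide": [0.0003,-0.0932,0],"spin": 0}
    - {"slide": [0.0003,-0.0932,0],"spin": 0}
    - {"slide": [0.0003,-0.0932,0],"spin": 0}
    - {"slide": [0.0003,-0.0932,0],"spin": 0}
    - {"slide": [0,0,0],"spin": -0.2215}
    - {"slide": [0,0,0],"spin": -0.2215}

```text
t: 23.9
eef_pos: [517.0, 295.0, 109.6]
tcp_rot: [3.142, 0.0, -0.092]
ft_force: [-0.5, -0.5, -0.3]
opening: 0.089
grip_force: 30.0
```

Call:
carry_out:
  moves:
    - {"slide": [0,0,0],"spin": 0}
    - {"slide": [0,0,0],"spin": 0}

```text
t: 24.07
eef_pos: [516.9, 293.0, 110.0]
tcp_rot: [3.141, 0.001, -0.103]
ft_force: [-0.3, -0.1, -0.4]
opening: 0.091
grip_force: 30.0
```

Run:
```python
from look import *
c=wrist("w12");go((517.2,293,9),-5.7)
```

```text
pose [517.  292.8 110.1] yaw -5.95 j [0.4  0.57 1.74 0.   0.83 2.08] t 24.12 -> units [ 0.0005 -0.0004  0.2527] spin -0.008
```

View pics/w12.png

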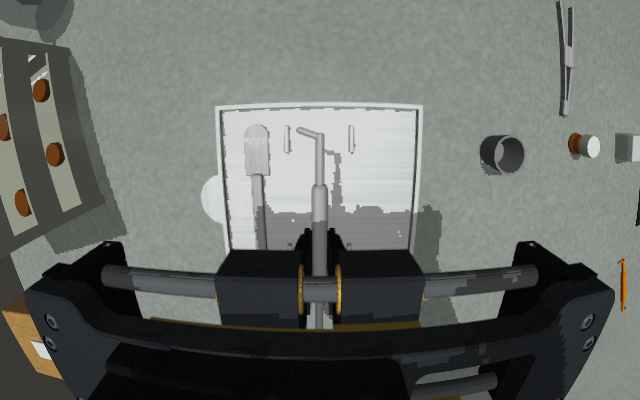

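The pick is held straight over the middle lane (column 320), and its bent tip at (298,130) is clear of the bars once lowered.

Call:
carry_out:
  moves:
    - {"slide": [0,0,0.05],"spin": 0}
    - {"slide": [0,0,0.075],"spin": 0}
    - {"slide": [0,0,0.06],"spin": 0}
    - {"slide": [0,0,0.035],"spin": 0}
    - {"slide": [0,0,0.018],"spin": 0}
    - {"slide": [0,0,0.009],"spin": 0}
    - {"slide": [0,0,0.005],"spin": 0}
    - {"slide": [0,0,0.002],"spin": 0}
    - {"slide": [0,0,0],"spin": 0}
    - {"slide": [0,0,0.001],"spin": 0}
    - {"slide": [0,0,0],"spin": 0}

```text
t: 25.03
eef_pos: [517.4, 293.2, 8.9]
tcp_rot: [-3.141, -0.001, -0.1]
ft_force: [-0.4, 0.6, 1.2]
opening: 0.094
grip_force: 30.0
```

Call:
carry_out:
  moves:
    - {"slide": [0,0,0.001],"spin": 0}
    - {"slide": [0,0,0],"spin": 0}

```text
t: 25.2
eef_pos: [517.2, 293.2, 8.1]
tcp_rot: [-3.141, -0.0, -0.1]
ft_force: [0.3, -0.1, -0.1]
opening: 0.092
grip_force: 30.0
```

Call:
carry_out:
  moves:
    - {"slide": [0,0,0],"spin": 0}
    - {"slide": [0,0,0],"spin": 0}
    - {"slide": [0,0,0],"spin": 0}
    - {"slide": [0,0,0],"spin": 0}
    - {"slide": [0,0,-0.02],"spin": 0}
    - {"slide": [0,0,-0.05],"spin": 0}
    - {"slide": [0,0,-0.08],"spin": 0}
    - {"slide": [0,0,-0.09],"spin": 0}
    - {"slide": [0,0,-0.06],"spin": 0}
    - {"slide": [0,0,0],"spin": 0}
    - {"slide": [0,0,0],"spin": 0}
  hand: 0.7

```text
t: 26.12
eef_pos: [517.6, 293.3, 129.6]
tcp_rot: [-3.14, -0.003, -0.1]
ft_force: [-0.9, -0.4, -0.8]
opening: 0.298
grip_force: 0.0
```

Run:
```python
from look import *
c=wrist("w13");go((655,-1,130),-8.3)
```

```text
pose [517.  293.1 128.2] yaw -5.71 j [0.4  0.55 1.73 0.   0.87 2.07] t 26.17 -> units [ 0.4165  0.6972 -0.0044] spin 0.086
```

Call:
carry_out:
  moves:
    - {"slide": [0.0463,0.0775,0],"spin": 0}
    - {"slide": [0.0463,0.0775,0],"spin": 0}
    - {"slide": [0.0463,0.0775,0],"spin": 0}
    - {"slide": [0.0463,0.0775,0],"spin": 0}
    - {"slide": [0.0463,0.0775,0],"spin": 0}
    - {"slide": [0.0463,0.0775,0],"spin": 0}
    - {"slide": [0.0463,0.0775,0],"spin": 0}
    - {"slide": [0.0463,0.0775,0],"spin": 0}
    - {"slide": [0.0463,0.0775,0],"spin": 0}
    - {"slide": [0,0,0],"spin": 0.086}
    - {"slide": [0,0,0],"spin": 0}
    - {"slide": [0,0,0],"spin": 0}
  hand: 0.5

```text
t: 27.17
eef_pos: [654.5, -1.1, 126.4]
tcp_rot: [-3.141, 0.003, -0.144]
ft_force: [0.5, 0.1, 0.4]
opening: 0.499
grip_force: 0.0
```

Run:
```python
from look import *
c=wrist("w14");go((655,-1,3),-8.3)
im=c["color"][90:270,230:410,::-1];cv2.imwrite("pics/w14c.png",cv2.resize(im,(540,540)))
```

```text
pose [ 6.545e+02 -4.000e-01  1.267e+02] yaw -8.19 j [-0.1   0.62  1.57  0.    0.95  1.61] t 27.22 -> units [0.0015 0.0013 0.3094] spin 0.004
```

View pics/w14c.png

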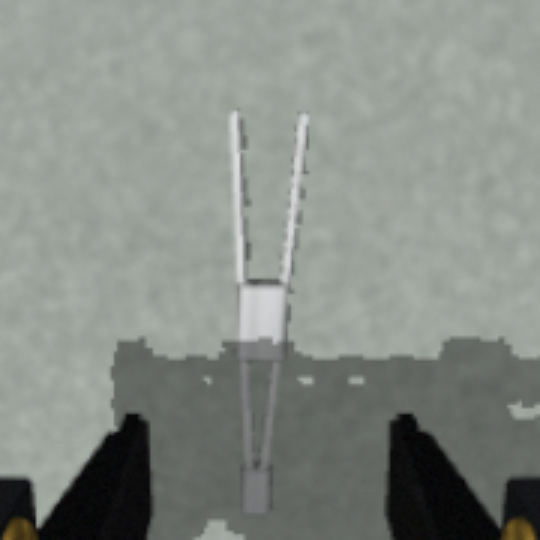

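The lock sits at crop (262,322), i.e. pixel (317.3,197.3); the tips' middle is at (320,127.7) and the tail at (315.7,260.7).

Run:
```python
from look import *
c=load("w14.npz");P=plane(c,[(317.3,197.3),(320,127.7),(315.7,260.7)],9)[:,:2];d=P[1]-P[2];a=np.degrees(np.arctan2(d[1],d[0]));print(P.round(1),P[1:].mean(0),np.hypot(*d),a)
X,e=tri(c,(317.3,197.3),load("w1.npz"),(376,163));print(X,e)
go((*P[0],3),a)
```

```text
[[652.6   1. ]
 [718.1 -11.1]
 [585.7  12.5]] [651.88978279   0.72141947] 134.51183447768003 -10.114007485450255
[652.70005515   1.89539699   7.85513995] 1.8322761704709383
pose [ 6.545e+02 -4.000e-01  1.267e+02] yaw -8.19 j [-0.1   0.62  1.57  0.    0.95  1.61] t 27.22 -> units [-0.0051 -0.0029  0.3094] spin 0.064
```

Call:
carry_out:
  moves:
    - {"slide": [-0.005,-0.003,0],"spin": 0}
    - {"slide": [0,0,0.05],"spin": 0.064}
    - {"slide": [0,0,0.08],"spin": 0}
    - {"slide": [0,0,0.08],"spin": 0}
    - {"slide": [0,0,0.05],"spin": 0}
    - {"slide": [0,0,0.026],"spin": 0}
    - {"slide": [0,0,0.014],"spin": 0}
    - {"slide": [0,0,0.006],"spin": 0}
    - {"slide": [0,0,0.003],"spin": 0}
    - {"slide": [0,0,0],"spin": 0}

```text
t: 28.05
eef_pos: [654.0, 0.6, 5.3]
tcp_rot: [-3.141, -0.002, -0.178]
ft_force: [-0.2, 0.5, 0.6]
opening: 0.503
grip_force: 0.0
```

Call:
carry_out:
  moves:
    - {"slide": [0,0,0],"spin": 0}
    - {"slide": [0,0,0],"spin": 0}
    - {"slide": [0,0,0],"spin": 0}
    - {"slide": [0,0,0],"spin": 0}
    - {"slide": [0,0,0],"spin": 0}
    - {"slide": [0,0,0],"spin": 0}
    - {"slide": [0,0,0],"spin": 0}
    - {"slide": [0,0,0],"spin": 0}
  hand: 1

```text
t: 28.72
eef_pos: [653.5, 0.4, 4.4]
tcp_rot: [-3.142, -0.0, -0.178]
ft_force: [-0.2, -0.1, 1.6]
opening: 0.16
grip_force: 30.0
```

```bash
python3 -c "
from look import *
go((511.5,236.3,110),-5.7)"
```

```text
pose [6.535e+02 4.000e-01 4.400e+00] yaw -10.21 j [-0.1   0.78  1.64  0.    0.72  1.65] t 28.72 -> units [-0.4539 -0.5176 -0.2641] spin -0.15
```

Call:
carry_out:
  moves:
    - {"slide": [0,0,-0.03],"spin": 0}
    - {"slide": [0,0,-0.07],"spin": 0}
    - {"slide": [0,0,-0.09],"spin": 0}
    - {"slide": [0,0,-0.076],"spin": 0}
    - {"slide": [-0.0648,-0.0739,0],"spin": 0}
    - {"slide": [-0.0648,-0.0739,0],"spin": 0}
    - {"slide": [-0.0648,-0.0739,0],"spin": 0}
    - {"slide": [-0.0648,-0.0739,0],"spin": 0}
    - {"slide": [-0.0648,-0.0739,0],"spin": 0}
    - {"slide": [-0.0648,-0.0739,0],"spin": 0}
    - {"slide": [-0.0648,-0.0739,0],"spin": 0}
    - {"slide": [0,0,0],"spin": -0.15}

```text
t: 29.72
eef_pos: [508.1, 240.7, 111.5]
tcp_rot: [-3.141, 0.001, -0.098]
ft_force: [1.0, 0.0, 0.5]
opening: 0.164
grip_force: 30.0
```

Call:
carry_out:
  moves:
    - {"slide": [0,0,0],"spin": 0}
    - {"slide": [0,0,0],"spin": 0}

```text
t: 29.88
eef_pos: [511.7, 236.3, 111.3]
tcp_rot: [-3.141, -0.001, -0.101]
ft_force: [1.1, 0.5, 0.4]
opening: 0.165
grip_force: 30.0
```

Run:
```python
from look import *
c=wrist("w15");go((511.5,236.3,9),-5.7)
```

```text
pose [512.  235.8 111.1] yaw -5.85 j [0.31 0.53 1.82 0.   0.79 1.99] t 29.93 -> units [-0.0014 -0.0012  0.2553] spin -0.005
```

View pics/w15.png

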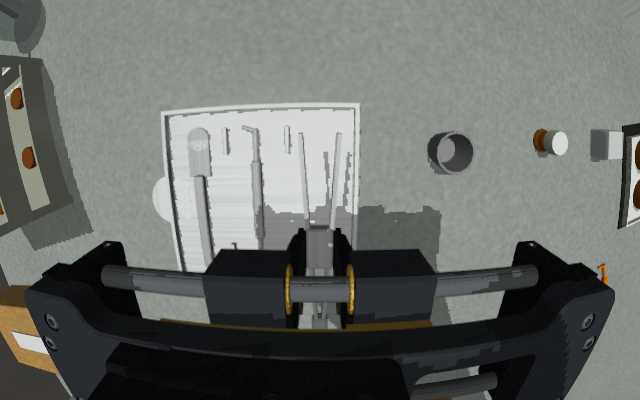

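The pick lies in lane 2 (column 257), and the tweezers are held straight over lane 3 between the bar (287,139) and the wall (357,…).

Call:
carry_out:
  moves:
    - {"slide": [0,0,0.05],"spin": 0}
    - {"slide": [0,0,0.075],"spin": 0}
    - {"slide": [0,0,0.06],"spin": 0}
    - {"slide": [0,0,0.035],"spin": 0}
    - {"slide": [0,0,0.018],"spin": 0}
    - {"slide": [0,0,0.009],"spin": 0}
    - {"slide": [0,0,0.005],"spin": 0}
    - {"slide": [0,0,0.003],"spin": 0}
    - {"slide": [0,0,0],"spin": 0}
    - {"slide": [0,0,0.001],"spin": 0}
    - {"slide": [0,0,0],"spin": 0}

```text
t: 30.85
eef_pos: [511.8, 236.3, 8.9]
tcp_rot: [-3.141, -0.001, -0.1]
ft_force: [0.4, 0.8, 0.2]
opening: 0.162
grip_force: 30.0
```

Call:
carry_out:
  moves:
    - {"slide": [0,0,0.001],"spin": 0}
    - {"slide": [0,0,0],"spin": 0}

```text
t: 31.02
eef_pos: [511.7, 236.3, 8.3]
tcp_rot: [-3.141, -0.001, -0.1]
ft_force: [0.1, -0.7, 4.6]
opening: 0.164
grip_force: 30.0
```

Contact. Release, rise and move back for a last look.

Call:
carry_out:
  moves:
    - {"slide": [0,0,0],"spin": 0}
    - {"slide": [0,0,0],"spin": 0}
    - {"slide": [0,0,0],"spin": 0}
    - {"slide": [0,0,0],"spin": 0}
    - {"slide": [0,0,-0.02],"spin": 0}
    - {"slide": [0,0,-0.05],"spin": 0}
    - {"slide": [0,0,-0.08],"spin": 0}
    - {"slide": [0,0,-0.09],"spin": 0}
    - {"slide": [0,0,-0.09],"spin": 0}
    - {"slide": [0,0,-0.09],"spin": 0}
    - {"slide": [0,0,-0.09],"spin": 0}
    - {"slide": [0,0,-0.09],"spin": 0}
  hand: 0.7

```text
t: 32.02
eef_pos: [511.0, 236.0, 250.4]
tcp_rot: [-3.141, -0.0, -0.1]
ft_force: [0.6, -0.1, 0.4]
opening: 0.301
grip_force: 0.0
```

Call:
carry_out:
  moves:
    - {"slide": [0,0.06,-0.04],"spin": 0}
    - {"slide": [0,0.06,0],"spin": 0}
    - {"slide": [0,0,0],"spin": 0}
    - {"slide": [0,0,0],"spin": 0}
    - {"slide": [0,0,0],"spin": 0}
    - {"slide": [0,0,0],"spin": 0}

```text
t: 32.52
eef_pos: [506.7, 188.9, 263.6]
tcp_rot: [-3.142, 0.0, -0.099]
ft_force: [0.5, -0.0, -1.2]
opening: 0.3
grip_force: 0.0
```

Run:
```python
from look import *
c=wrist("w16");go((511.5,236.3,9))
s=read_camera("scene");np.savez("scene9.npz",**s);im=s["color"]
a=c["color"][60:260,60:600,::-1];a=cv2.resize(a,(756,280))
b=cv2.resize(im[90:390,180:480,::-1],(318,318),interpolation=cv2.INTER_CUBIC)
k=cv2.resize(im[95:195,310:450,::-1],(438,318),interpolation=cv2.INTER_CUBIC)
cv2.imwrite("pics/final.png",np.vstack([a,np.hstack([b,k])]))
```

```text
pose [506.7 189.  263.5] yaw -5.67 j [0.23 0.32 1.7  0.   1.12 1.9 ] t 32.57 -> units [ 3.000e-04 -1.189e-01  6.364e-01]  None
```

View pics/final.png

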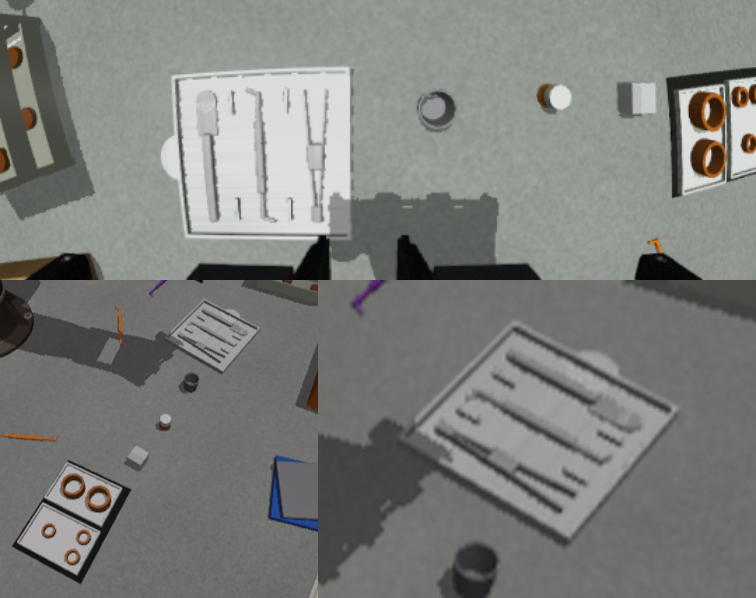

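The last look shows the three instruments flat in their lanes (spatula x≈207, pick 260, tweezers 316 in the upper strip), both rings flat in their trays, and the cup and cube standing where they were. Handing in.

```bash
python3 -c "
from cell import job_done
print(job_done())"
```

```text
the job is handed in; nothing more can be done
None
```

The job is handed in at about 33 s of the 112 s allowed, though no verdict came back: in the last pictures both rings lie flat in their trays, the spatula, pick and tweezers lie in lanes 1–3 from the tab, and the cup and cube still stand where they were.

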